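Set the contact cap of a cell test holder

ROBOT

A 7-joint arm with a two-finger parallel gripper is mounted at the origin on a cart in front of the work surface, level with it; the furniture and walls round the work are solid. World frame = base frame: x ahead of the robot, y to its left, z up, the work surface at z = 0. Lengths are in m, angles in rad, forces in N, time in s.
With the tool pointing down it reaches from about 0.425 to 1.025 m from the base axis. Payload 9.4 kg.
Tool frame: the origin (TCP) lies on the front face of the gripper's body, between the roots of the fingers; the fingertips stand 84 mm ahead of it and the grasp point (between the pads) lies arm.tcp_to_grasp ahead of it (arm.tcp_to_grasp is the distance from the TCP to the grasp point, in m); z points along the fingers, y is the line along which they close (so a half turn about z gives the same grasp; the last joint's range is limited). The gripper opens to 93 mm and grips with 3 to 60 N. Pads are 15 mm wide; open, the fingers measure 128 mm over their backs; the gripper's body (75 mm by 188 mm) begins 65 mm behind the grasp point.
Start: joints at [-1.186, 0.599, -0.003, 1.599, 0.002, 0.943, -0.08], TCP at [0.323, 0.649, 0.303] pointing down, gripper open.
Joint ranges: [-2.57, 2.57], [-0.35, 1.97], [-1.29, 1.29], [0.11, 2.56], [-1.05, 4.19], [0.11, 1.86], [-2.63, 2.63]. Speed limits (rad/s): [2.22, 2.22, 3.01, 3.01, 3.14, 3.14, 3.14].

INTERFACE

Orientations are given as [roll, pitch, yaw] about the fixed x, y, z axes, in that order (R = Rz(yaw) Ry(pitch) Rx(roll)).
In Python, from rig import readout, viewer, arm, models gives the robot as it stands. The module is installed in compiled form; this text tells all that it offers.
- The arm moves only by the tool send_rows, never from a script. Its argument "motion" is text: rows parted by semicolons, each of 5 numbers parted by spaces: the opening, from 0 (shut) to 1 (fully open), then the shift along the world's x, y, z in mm, then the turn about the world's z in degrees. In form: grip tx ty tz turn; .... A call has exactly 8 rows; each row is the pose to reach, as a shift and turn from the pose commanded when the call began; what a row does not reach only later rows make up. A row lasts 1/10 s, in which the tool goes at most 50 mm and 8.59 degrees, less where a joint would pass 70% of its speed; a pose out of reach is approached as far as the arm can. A call with a gripper value outside its range is refused whole. The fingers move at their own pace and stop on an object; "grip_force" is the grip in N (left out, the last holds). Time passes only in rows, so rows that repeat a pose let the fingers close, or fill a call up. It gives the time, the measured TCP pose, the force, the opening and the grip force at its end, in the units of the state.
- readout.get_obs(): the state, without advancing time (a new reading comes with each control period).
- viewer.read_camera(name): name is "scene" or "top"; returns a dict with "frame" (400x640x3 uint8, red, green, blue), "K" (3x3 intrinsics, pixels), "T" (4x4, takes a point from camera to world coordinates). Camera axes: x right, y down, z forward; pixel columns grow to the right and rows downward; lengths in m; the calibration is good to about 2 mm. A picture is of the moment at which its call begins. There is no depth.
- arm.close_job(): hands the job in; it is judged then, once.
Trained networks look in the newest picture that a camera, given by its name, has taken for a name from the list of things; names that differ only in an ending like _2 or _b are one class to them, and where a whole thing is asked for, a point or a joint stands for the part that bears it (a point fixed in the world has none). Each returns a list of dicts, best first, with "confidence" (0 to 1); they miss things now and then, are a little off and sometimes report something else, mostly with a low value. They report only what shows in the picture. A call takes as long as a camera call. They do not tell look-alikes from the thing itself.
- models.find_in(name, camera): "box" ([centre column, centre row, width, height] in pixels, round what is visible of it).
- models.pinpoint(name, camera): "uv" ([column, row] in pixels: a listed point, or the origin of a listed thing).
The state is a dict: "clock": time; "joint_pos": joint angles; "dq": joint speeds; "joint_torque": joint torques, N m; "position": TCP position; "tool_rot": TCP orientation; "contact_force": force on the tool from outside, world axes, zero at the start; "torque": the same for the moment, N m; "opening": opening from 0.0 (shut) to 1.0 (fully open); "grip_force": force on a finger pad.
Only numpy, scipy, OpenCV 4.12 (cv2) and the standard library are available. Lean on these libraries where they do the work, as an engineer would, in place of code of your own. Each camera call takes 0.05 s, during which the arm holds its last target. There are 200 camera calls.

TASK

Two identical test holders stand on the desk, and only one has a battery cell in it. On the holder with the cell, screw the knurled cap on top down (clockwise) until it bottoms out, then back it off a quarter turn and keep it gripped there: finish while still holding the cap, without letting go. Leave the cap of the empty holder and the other things on the desk alone.

Things in the scene. Friction and masses are not known exactly. Their poses are not given: they have to be found in the camera images.
- holder_full: the test holder that has the cell in it, fixed to the desk; origin at the centre of its underside. Black base 70 x 84 x 12 mm, two steel posts 66 mm apart along its y axis, an aluminium bridge on them with its top at 100 mm, and the knurled cap on the bridge on the holder's z axis (top of the cap at 142 mm when fully down).
- cap_full (a joint): turn of the knurled cap of the loaded holder about its upright axis, rad: 0 = screwed fully down (hard stop on the shoulder), grows as it is unscrewed (counterclockwise seen from above), so clockwise from above tightens; it stays where it is left (drag about 0.08 N m), rises 2.5 mm a turn and cannot come off
- cap_full_centre (a point): centre of that cap, half-way up: a plain steel knurled cylinder, 36 mm in diameter and 30 mm high, axis upright; centre 127 mm above the desk when fully down. Below the cap is a shoulder 32 mm in diameter and 12 mm high, then the bridge (26 x 84 mm, 10 mm thick, top at 100 mm above the desk)
- holder_full_cup (a point): point on the axis of the loaded holder, 47 mm above the desk, where the centre of a cell standing in its cup is. The cap of this holder starts one third to two thirds of a turn above its stop
- cell_centre (a point): centre of the battery cell (plain cylinder 18 mm in diameter, 66 mm long) standing upright in the cup between the posts of the loaded holder; not handled
- holder_empty: the other, identical test holder without a cell, fixed to the desk; origin at the centre of its underside. Left and right are swapped at random. Beside the work a tall microscope stands about 0.73 m ahead and 0.32 m left of the robot, its eyepieces leaning towards the robot: keep the arm drawn in when it passes there
- cap_empty (a joint): turn of the knurled cap of the empty holder about its upright axis, rad: 0 = screwed fully down (hard stop on the shoulder), grows as it is unscrewed (counterclockwise seen from above), so clockwise from above tightens; it stays where it is left (drag about 0.08 N m), rises 2.5 mm a turn and cannot come off
- cap_empty_centre (a point): centre of that cap, half-way up: a plain steel knurled cylinder, 36 mm in diameter and 30 mm high, axis upright; centre 127 mm above the desk when fully down. Below the cap is a shoulder 32 mm in diameter and 12 mm high, then the bridge (26 x 84 mm, 10 mm thick, top at 100 mm above the desk)
- cap_empty_mark (a point): point on top of the empty holder's cap, 16 mm off its axis, at the outer end of the small raised radial rib there (both caps have such a rib, 14 mm long; when a cap is fully down its rib points along its holder's +x axis)
- flux: small bottle, 30 mm in diameter and 75 mm high, standing between the holders; origin at its underside; a bystander
- spool: solder spool, 49 mm in diameter and 28 mm high, near the front on the right; origin at its underside; a bystander
- tin: round screw tin, 62 mm in diameter and 16 mm high, behind the holders; origin at its underside; a bystander
- mobile: phone lying flat, 72 x 148 x 8 mm, in front; origin at its underside; a bystander
Things that resemble listed ones, but are neither listed nor needed, are in the scene too. What is meant by the part that bears cell_centre is not green, and is the larger of those in its own colour.

How it is judged:
By the outcome, as a careful person would: the job done as asked, in the order asked, and still so for the second after the job is handed in, while the arm keeps its last pose, push and grip.
It also fails if it takes over 64 s, if anything falls off the work surface, if the arm or the gripper's body presses on something with over 40 N, if the wrist force passes 120 N, or if a joint passes its speed limit or range.

## Working session

There is one attempt and no reset: what is moved stays moved. The work goes in short steps, Python scripts to look and compute and a tool call to move; the robot and the scene stay as the last step left them, time stands still between calls to the robot, and variables do not carry over. Pictures are saved under pics/ and viewed, at most 10 in all, crops included, and the job is handed in when it is done.

Besides the shell and the picture viewer there is one more tool, called by a JSON object that holds its "api" and its "payload". send_rows: Moves the arm, as the interface text tells. Its arguments: {"type":"object","properties":{"motion":{"type":"string"},"grip_force":{"type":"number"}},"required":["motion"]}

```bash
mkdir -p pics; python3 - <<'E'
from rig import readout, viewer, arm, models
import cv2,numpy as np
for c in ("scene","top"):
    d=viewer.read_camera(c); cv2.imwrite(f"pics/{c}0.png",d["frame"][:,:,::-1]); np.savez(f"{c}.npz",K=d["K"],T=d["T"])
    print(c,d["K"].round(1).tolist(),d["T"].round(4).tolist())
    for n in ("holder_full","holder_empty","cap_full_centre","cap_empty_centre","cap_empty_mark","cell_centre"):
        print(n,[(np.round(p["uv"],1).tolist(),round(p["confidence"],2)) for p in models.pinpoint(n,c)][:5])
    print('cellbox',[(np.round(p["box"],1).tolist(),round(p["confidence"],2)) for p in models.find_in("cell_centre",c)][:6])
print(arm.tcp_to_grasp, readout.get_obs())
E
```

```text
scene [[424.2, 0.0, 326.1], [0.0, 424.2, 201.2], [0.0, 0.0, 1.0]] [[-0.5656, -0.5735, 0.5926, 0.0225], [-0.8244, 0.4121, -0.388, 0.0206], [-0.0217, -0.708, -0.7059, 0.6973], [0.0, 0.0, 0.0, 1.0]]
holder_full [([282.6, 246.3], 0.76)]
holder_empty [([386.9, 211.8], 0.8), ([396.8, 165.1], 0.41)]
cap_full_centre [([278.9, 201.6], 0.67), ([332.0, 305.8], 0.29)]
cap_empty_centre [([395.3, 164.3], 0.65)]
cap_empty_mark [([397.7, 154.8], 0.8)]
cell_centre [([362.1, 223.9], 0.78), ([284.1, 234.2], 0.62), ([269.6, 347.3], 0.51)]
cellbox [([268.0, 344.5, 3.2, 14.8], 0.72), ([362.4, 224.3, 9.5, 25.5], 0.65), ([285.9, 231.8, 10.0, 18.0], 0.57)]
top [[466.2, 0.0, 324.5], [0.0, 466.2, 196.7], [0.0, 0.0, 1.0]] [[-0.0027, -0.9895, 0.1442, 0.3417], [-0.9998, 0.0056, 0.0197, -0.3242], [-0.0204, -0.1441, -0.9894, 1.2024], [0.0, 0.0, 0.0, 1.0]]
holder_full [([292.3, 184.8], 0.79)]
holder_empty [([385.5, 202.2], 0.98)]
cap_full_centre [([288.5, 175.2], 0.8)]
cap_empty_centre [([392.9, 195.9], 0.73)]
cap_empty_mark [([401.4, 193.4], 0.49)]
cell_centre [([347.3, 210.9], 0.55), ([289.3, 181.9], 0.54), ([235.6, 255.8], 0.5)]
cellbox [([349.8, 209.9, 11.5, 10.9], 0.38)]
0.0653 {'clock': 0.8, 'joint_pos': array([-1.18569101,  0.59923229, -0.00248926,  1.59940836,  0.00180759,
        0.94293034, -0.07978422]), 'dq': array([-9.15679871e-04, -2.55329256e-04, -2.01590267e-03,  3.54996144e-04,
       -5.55300075e-05,  9.77508059e-04, -1.47559857e-03]), 'joint_torque': array([-8.93151046e-04, -7.64730906e+01,  1.49614390e+00, -2.52682990e+01,
       -5.23186172e-02,  1.03733630e-02,  7.01044155e-05]), 'position': array([0.32304004, 0.64903829, 0.30276384]), 'tool_rot': array([3.14156421e+00, 5.68270607e-05, 2.67982045e+00]), 'contact_force': array([ 0.28421893,  0.2269917 , -0.03360084]), 'torque': array([-0.05711952,  0.02121179, -0.01270737]), 'grip_force': 0.0, 'opening': 1.001848109255044}
```

View pics/scene0.png

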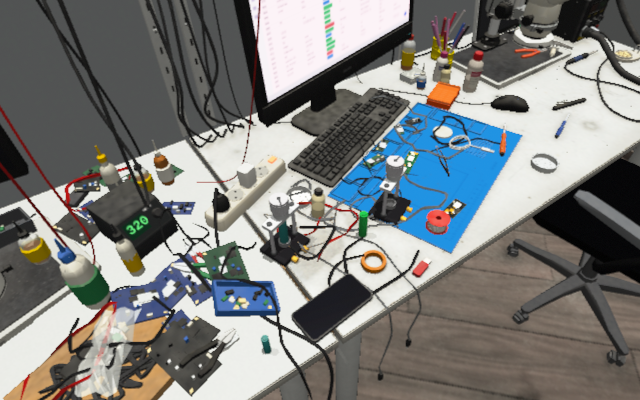

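View pics/top0.png

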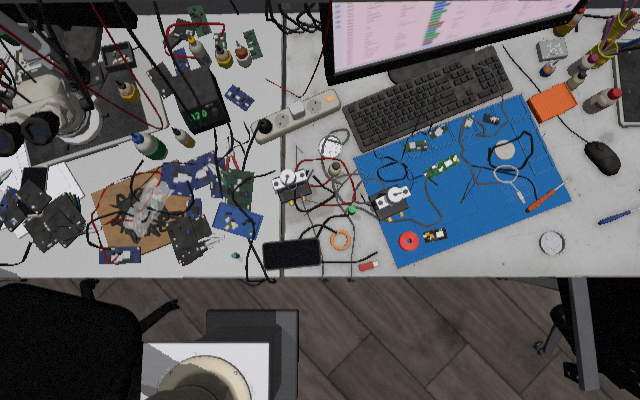

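Both pictures show two holders, with caps at scene (279,202) and (395,164), or top (289,175) and (393,196). Three things could be the cell:
- A green cylinder standing loose at scene (362,224).
- A small teal one at scene (267,345).
- The teal one inside the left holder at scene (285,232).

The description (not green, and the larger of its colour) points to the teal one in the left holder. I'll check this in one close crop.

```bash
cat > h.py <<'E'
import numpy as np,cv2
C={c:np.load(f"{c}.npz") for c in("scene","top")}
def ray(c,uv):
    K,T=C[c]["K"],C[c]["T"]; d=T[:3,:3]@np.linalg.solve(K,[uv[0],uv[1],1]); return T[:3,3],d
def atz(c,uv,z):
    o,d=ray(c,uv); return o+d*(z-o[2])/d[2]
def tri(a,b):
    o1,d1=ray("scene",a);o2,d2=ray("top",b)
    s=np.linalg.lstsq(np.c_[d1,-d2],o2-o1,rcond=None)[0]; p,q=o1+s[0]*d1,o2+s[1]*d2
    return (p+q)/2,np.linalg.norm(p-q)
def proj(c,P):
    K,T=C[c]["K"],C[c]["T"]; p=K@(T[:3,:3].T@(np.array(P)-T[:3,3])); return p[:2]/p[2]
E
python3 - <<'E'
from h import *
print("L",tri((278.9,201.6),(288.5,175.2)),"R",tri((395.3,164.3),(392.9,195.9)))
print("Lbase",atz("scene",(282.6,246.3),0),atz("top",(292.3,184.8),0))
print("Lcapz",atz("scene",(278.9,201.6),.128),atz("top",(288.5,175.2),.128))
print("cell",atz("scene",(284.1,234.2),.047),"loose",atz("scene",(362,236),0),"teal2",atz("scene",(266,352),0))
i=cv2.imread("pics/scene0.png");t=cv2.imread("pics/top0.png")
a=cv2.resize(i[175:275,250:330],(480,600),interpolation=2)
b=cv2.resize(t[155:215,268:318],(300,360),interpolation=2);b2=cv2.resize(i[145:225,365:425],(300,240)[:2],interpolation=2)
cv2.imwrite("pics/crop1.png",np.hstack([a,np.vstack([b,b2])]))
E
```

```text
L (array([ 0.54963555, -0.21814089,  0.13017497]), np.float64(0.000924196271654568)) R (array([ 0.49730882, -0.46064898,  0.13862315]), np.float64(0.0010220186474771394))
Lbase [ 5.50264604e-01 -2.11942776e-01 -1.11022302e-16] [ 0.54891399 -0.21588254  0.        ]
Lcapz [ 0.55200106 -0.21872079  0.128     ] [ 0.54977861 -0.21830612  0.128     ]
cell [ 0.54004579 -0.21459179  0.047     ] loose [ 4.75597401e-01 -3.65545388e-01  1.11022302e-16] teal2 [ 0.36495587 -0.07059067  0.        ]
```

View pics/crop1.png

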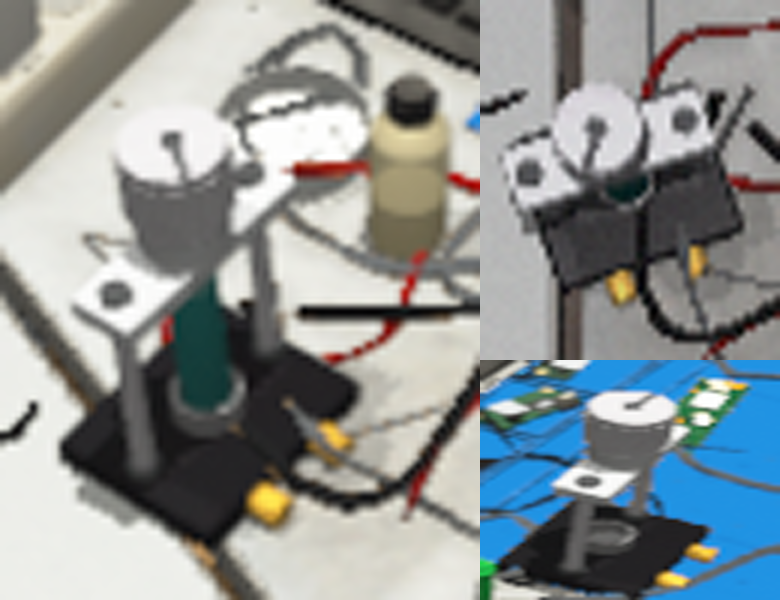

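The crop confirms it: the left holder has the teal cell in its cup, and the right holder's cup is empty. The loose cylinder is green. The target is therefore the left cap. Its rib points roughly towards the robot, so the cap starts about 147° above its stop.

{"api": "send_rows", "payload": {"motion": "1 -21 -42 0 0; 1 -41 -84 0 0; 1 -62 -126 0 0; 1 -83 -167 0 0; 1 -104 -209 0 0; 1 -124 -251 0 0; 1 -84 -274 0 0; 1 -46 -301 0 0", "grip_force": 30}}

```text
clock: 1.6
position: [0.2766, 0.3477, 0.3035]
tool_rot: [3.14, -0.0, 2.684]
contact_force: [0.6, 1.7, -0.7]
opening: 1.001
grip_force: 0.0
```

```bash
python3 - <<'E'
from h import *
t=cv2.imread("pics/top0.png");i=cv2.imread("pics/scene0.png")
print(atz("top",(287.5,176.3),.143),atz("scene",(250+172/6,175+147/6),.143))
P=[atz("top",(268+u/6,155+v/6),.1) for u,v in((530,172),(685,120))] 
P=[atz("top",(268+(u-480)/6,155+v/6),.1) for u,v in((530,172),(685,120))]
d=P[0]-P[1]; print(P,np.degrees(np.arctan2(d[1],d[0]))-90, (P[0]+P[1])/2)
print(atz("top",(268+117/6,155+128/6),.143))
for c,a,b in(("top",(268+117/6,155+128/6),(268+107/6,155+167/6)),("scene",(250+173/6,175+140/6),(250+180/6,175+180/6))):
    d=atz(c,b,.143)-atz(c,a,.143);print(c,np.degrees(np.arctan2(d[1],d[0])),np.linalg.norm(d))
E
```

```text
[ 0.5442971  -0.21748664  0.143     ] [ 0.54312924 -0.21484055  0.143     ]
[array([ 0.53468122, -0.18640945,  0.1       ]), array([ 0.55547291, -0.24852026,  0.1       ])] 18.508049992325823 [ 0.54507707 -0.21746485  0.1       ]
[ 0.54421861 -0.21748733  0.143     ]
top 166.2743124212704 0.01569911537940457
scene 156.93385959850875 0.017930341444438044
```

{"api": "send_rows", "payload": {"motion": "1 35 -31 0 0; 1 66 -65 0 0; 1 94 -102 0 0; 1 118 -143 0 0; 1 137 -185 0 0; 1 152 -229 0 0; 1 162 -275 0 0; 1 167 -321 0 0"}}

```text
clock: 2.4
position: [0.4448, 0.0252, 0.303]
tool_rot: [3.141, 0.001, 2.68]
contact_force: [0.7, 0.6, -0.6]
opening: 0.999
grip_force: 0.0
```

```bash
python3 - <<'E'
from rig import viewer,models,readout
from h import *
for c in("scene","top"):
    f=viewer.read_camera(c)["frame"];cv2.imwrite(f"pics/{c}1.png",f[:,:,::-1])
    for n,z in(("cap_full_centre",.128),("holder_full",0),("holder_full_cup",.047)):
        r=models.pinpoint(n,c); 
        for p in r[:2]: print(c,n,p["uv"],p["confidence"].__round__(2),atz(c,p["uv"],z).round(4))
t=cv2.imread("pics/top1.png");i=cv2.imread("pics/scene1.png")
# overlay hypotheses
def draw(im,c,x,y,col,o,s):
    for z,r in((.143,.018),):
        q=np.array([(proj(c,(x+r*np.cos(a),y+r*np.sin(a),z))-o+.5)*s for a in np.linspace(0,6.3,40)]).astype(int)
        cv2.polylines(im,[q],True,col,1)
a=cv2.resize(t[145:220,263:318],None,fx=7,fy=7,interpolation=0);b=cv2.resize(i[175:250,250:305],None,fx=7,fy=7,interpolation=0)
for x,col in((.550,(0,0,255)),(.5445,(0,200,0))):
    draw(a,"top",x,-.2178,col,np.array([263,145]),7);draw(b,"scene",x,-.2178,col,np.array([250,175]),7)
cv2.imwrite("pics/crop2.png",np.hstack([a,b]))
E
```

```text
top cap_full_centre [284.5, 173.0] 0.5 [ 0.5551 -0.2088  0.128 ]
top holder_full [295.3, 184.4] 0.74 [ 0.5499 -0.2237  0.    ]
top holder_full_cup [292.2, 184.1] 0.92 [ 0.5426 -0.2199  0.047 ]
```

View pics/crop2.png

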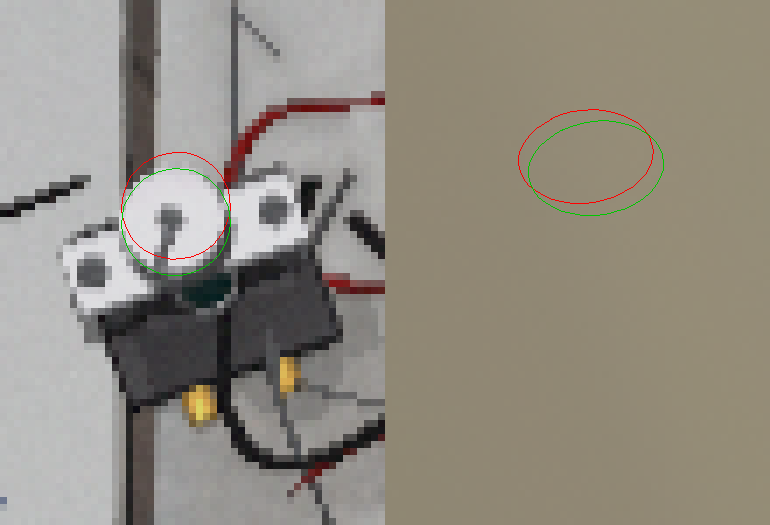

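The red and green circles are 18 mm rings drawn at my two position estimates. The green one, at (0.5445, -0.217), fits the white cap disc at crop (175,220), so I'll use it. The arm blocks the scene view.

{"api": "send_rows", "payload": {"motion": "1 17 -41 0 0; 1 34 -81 0 0; 1 50 -122 0 0; 1 67 -163 0 0; 1 84 -203 0 0; 1 100.5 -244 0 0; 1 100.5 -244 -30 0; 1 100.5 -244 -30 0"}}

```text
clock: 3.6
position: [0.5438, -0.216, 0.2698]
tool_rot: [-3.141, -0.005, 2.68]
contact_force: [-0.9, 0.3, 0.3]
opening: 1.001
grip_force: 0.0
```

```bash
python3 - <<'E'
from rig import viewer,models,readout
from h import *
f=[]
for c in("scene","top"):
    g=viewer.read_camera(c)["frame"][:,:,::-1].copy();cv2.imwrite(f"pics/{c}3.png",g);f.append(g)
u,v=proj("scene",(.5445,-.217,.16)).astype(int);print(u,v)
a=cv2.resize(f[0][v-60:v+60,u-50:u+50],(500,600),interpolation=1)
u,v=proj("top",(.5445,-.217,.16)).astype(int)
b=cv2.resize(f[1][v-100:v+100,u-50:u+50],(300,600),interpolation=1)
cv2.imwrite("pics/crop3.png",np.hstack([a,b]));o=readout.get_obs();print(o["position"],o["joint_pos"],o["torque"])
E
```

```text
278 192
[ 0.54450604 -0.21518603  0.27238294] [ 0.17217909  0.47242258  0.15364505  1.96159469 -0.10681971  0.71748763
  1.50124404] [ 0.01923419 -0.03745879  0.01663258]
```

View pics/crop3.png

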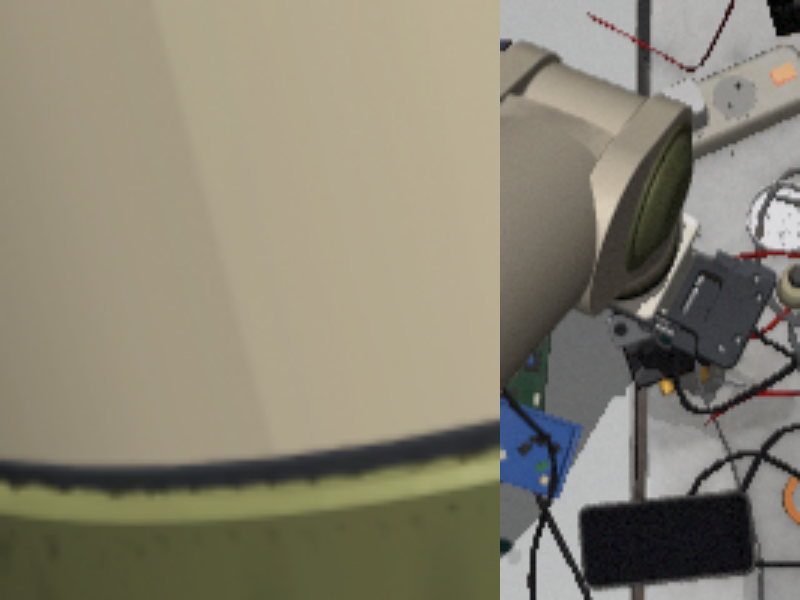

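The fingers are above the cap. Neither camera can see the cap now, so I'll descend and use force and moment feedback.

{"api": "send_rows", "payload": {"motion": "1 0 -1 -25 0; 1 0 -1 -50 0; 1 0 -1 -65 0; 1 0 -1 -77 0; 1 0 -1 -77 0; 0.6 0 -1 -77 0; 0.45 0 -1 -77 0; 0.45 0 -1 -77 0", "grip_force": 10}}

```text
clock: 4.5
position: [0.5449, -0.218, 0.1966]
tool_rot: [3.141, 0.001, 2.68]
contact_force: [0.4, -0.4, 0.5]
opening: 0.794
grip_force: 0.0
```

{"api": "send_rows", "payload": {"motion": "0.4 0 0 0 0; 0.35 0 0 0 0; 0.3 0 0 0 0; 0.3 0 0 0 0; 0.3 0 0 0 0; 0.3 0 0 0 0; 0.3 0 0 0 0; 0.3 0 0 0 0", "grip_force": 10}}

```text
clock: 5.3
position: [0.5451, -0.2168, 0.1958]
tool_rot: [3.14, 0.0, 2.681]
contact_force: [1.5, 6.1, 0.5]
opening: 0.388
grip_force: 10.0
```

```bash
python3 - <<'E'
from rig import readout
o=readout.get_obs()
for k in("position","tool_rot","contact_force","torque","opening","grip_force"):print(k,o[k])
E
```

```text
position [ 0.54513066 -0.21680026  0.19577149]
tool_rot [3.14028748e+00 1.30103481e-04 2.68088866e+00]
contact_force [1.5287329  6.14630427 0.52866855]
torque [ 1.02725051 -0.35727167  0.02445588]
opening 0.38757897671003944
grip_force 9.999897927045822
```

The cap is gripped: 0.3876 × 93 mm is 36 mm, which matches it. I'll take out the small side force, raise the grip force and start turning clockwise.

{"api": "send_rows", "payload": {"motion": "0.2 0.6 1.2 0 0; 0.2 0.6 1.2 0 0; 0.2 0.6 1.2 0 -5; 0.2 0.6 1.2 -0.1 -11; 0.2 0.6 1.2 -0.1 -18; 0.2 0.6 1.2 -0.2 -25; 0.2 0.6 1.2 -0.2 -30; 0.2 0.6 1.2 -0.2 -30", "grip_force": 30}}

```text
clock: 6.1
position: [0.5454, -0.2164, 0.1955]
tool_rot: [-3.142, 0.0, 2.155]
contact_force: [1.6, 3.1, 1.9]
opening: 0.384
grip_force: 30.0
```

```bash
cat > s.py <<'E'
from rig import readout
import numpy as np
o=readout.get_obs()
print(o["clock"],o["position"].round(4),"yaw",np.degrees(o["tool_rot"][2]).round(2),"F",o["contact_force"].round(2),"M",o["torque"].round(3),o["opening"].round(4),o["grip_force"].round(1),"q7",o["joint_pos"][6].round(3),"t7",o["joint_torque"][6].round(3))
E
python3 s.py
```

```text
Traceback (most recent call last):
  File "s.py", line 4, in <module>
    print(o["clock"],o["position"].round(4),"yaw",np.degrees(o["tool_rot"][2]).round(2),"F",o["contact_force"].round(2),"M",o["torque"].round(3),o["opening"].round(4),o["grip_force"].round(1),"q7",o["joint_pos"][6].round(3),"t7",o["joint_torque"][6].round(3))
                                                                                                                                                 ^^^^^^^^^^^^^^^^^^
AttributeError: 'float' object has no attribute 'round'
```

```bash
sed -i 's/o\["opening"\].round(4),o\["grip_force"\].round(1)/round(o["opening"],4),round(o["grip_force"],1)/' s.py; python3 s.py
```

```text
6.1 [ 0.5454 -0.2164  0.1955] yaw 123.49 F [1.56 3.06 1.88] M [ 0.67  -0.268 -0.03 ] 0.384 30.0 q7 1.158 t7 -0.821
```

{"api": "send_rows", "payload": {"motion": "0.2 0.2 0.4 0 -8; 0.2 0.2 0.4 -0.1 -16; 0.2 0.2 0.4 -0.2 -24; 0.2 0.2 0.4 -0.2 -32; 0.2 0.2 0.4 -0.3 -40; 0.2 0.2 0.4 -0.3 -48; 0.2 0.2 0.4 -0.4 -55; 0.2 0.2 0.4 -0.4 -60"}}

```text
clock: 6.9
position: [0.5457, -0.2163, 0.1952]
tool_rot: [3.141, -0.0, 1.108]
contact_force: [2.6, 2.9, 0.2]
opening: 0.381
grip_force: 30.0
```

```bash
python3 s.py
```

```text
6.9 [ 0.5457 -0.2163  0.1952] yaw 63.46 F [2.6  2.9  0.18] M [ 0.529 -0.354  0.109] 0.3806 30.0 q7 0.424 t7 0.602
```

{"api": "send_rows", "payload": {"motion": "0.2 0 0 0 -4; 0.2 0 0 -0.1 -8; 0.2 0 0 -0.1 -12; 0.2 0 0 -0.1 -16; 0.2 0 0 -0.1 -20; 0.2 0 0 -0.2 -24; 0.2 0 0 -0.2 -28; 0.2 0 0 -0.2 -32"}}

```text
clock: 7.7
position: [0.5459, -0.2164, 0.195]
tool_rot: [3.141, -0.001, 0.551]
contact_force: [3.2, 2.2, -0.7]
opening: 0.38
grip_force: 30.0
```

```bash
python3 s.py
```

```text
7.7 [ 0.5459 -0.2164  0.195 ] yaw 31.56 F [ 3.22  2.19 -0.72] M [ 0.468 -0.5    0.115] 0.3803 30.0 q7 0.021 t7 0.76
```

The moment is steady at about 0.11 N m, which is the thread drag, so the cap is turning with the fingers. I'll approach the stop slowly.

{"api": "send_rows", "payload": {"motion": "0.2 0.3 0.2 0 -2; 0.2 0.3 0.2 0 -4; 0.2 0.3 0.2 0 -6; 0.2 0.3 0.2 0 -8; 0.2 0.3 0.2 -0.1 -10; 0.2 0.3 0.2 -0.1 -12; 0.2 0.3 0.2 -0.1 -14; 0.2 0.3 0.2 -0.1 -16"}}

```text
clock: 8.5
position: [0.5459, -0.2163, 0.1949]
tool_rot: [3.141, -0.0, 0.268]
contact_force: [5.1, -0.7, -0.6]
opening: 0.38
grip_force: 30.0
```

```bash
python3 s.py
```

```text
8.5 [ 0.5459 -0.2163  0.1949] yaw 15.38 F [ 5.11 -0.69 -0.57] M [-0.034 -0.894  0.091] 0.3804 30.0 q7 -0.191 t7 0.351
```

{"api": "send_rows", "payload": {"motion": "0.2 0 0 0 -1; 0.2 0 0 0 -2; 0.2 0 0 0 -3; 0.2 0 0 0 -4; 0.2 0 0 0 -5; 0.2 0 0 0 -5; 0.2 0 0 0 -5; 0.2 0 0 0 -5"}}

```text
clock: 9.3
position: [0.5459, -0.2164, 0.1949]
tool_rot: [3.141, -0.0, 0.183]
contact_force: [4.7, -1.3, -0.8]
opening: 0.383
grip_force: 30.0
```

```bash
python3 s.py
```

```text
9.3 [ 0.5459 -0.2164  0.1949] yaw 10.49 F [ 4.71 -1.25 -0.82] M [-0.138 -0.993 -0.02 ] 0.3834 30.0 q7 -0.256 t7 0.011
```

{"api": "send_rows", "payload": {"motion": "0.2 0 0 0 -0.5; 0.2 0 0 0 -1; 0.2 0 0 0 -1.5; 0.2 0 0 0 -2; 0.2 0 0 0 -2.5; 0.2 0 0 0 -3; 0.2 0 0 0 -3.5; 0.2 0 0 0 -4"}}

```text
clock: 10.1
position: [0.5458, -0.2164, 0.1949]
tool_rot: [3.141, -0.0, 0.113]
contact_force: [5.0, -0.9, -1.6]
opening: 0.38
grip_force: 30.0
```

```bash
python3 s.py
```

```text
10.1 [ 0.5458 -0.2164  0.1949] yaw 6.48 F [ 4.98 -0.88 -1.57] M [-0.13  -1.018  0.141] 0.3804 30.0 q7 -0.309 t7 0.028
```

{"api": "send_rows", "payload": {"motion": "0.2 0 0 0 -0.5; 0.2 0 0 0 -1; 0.2 0 0 0 -1.5; 0.2 0 0 0 -2; 0.2 0 0 0 -2.5; 0.2 0 0 0 -3; 0.2 0 0 0 -3.5; 0.2 0 0 0 -4"}}

```text
clock: 10.9
position: [0.5453, -0.2164, 0.1949]
tool_rot: [3.141, 0.0, 0.044]
contact_force: [1.2, -2.8, 0.9]
opening: 0.379
grip_force: 30.0
```

```bash
python3 s.py
```

```text
10.9 [ 0.5453 -0.2164  0.1949] yaw 2.49 F [ 1.23 -2.77  0.91] M [-0.616 -0.093  0.544] 0.3792 30.0 q7 -0.363 t7 -0.532
```

{"api": "send_rows", "payload": {"motion": "0.2 0 0 0 -0.5; 0.2 0 0 0 -1; 0.2 0 0 0 -1.5; 0.2 0 0 0 -2; 0.2 0 0 0 -2.5; 0.2 0 0 0 -3; 0.2 0 0 0 -3.5; 0.2 0 0 0 -4"}}

```text
clock: 11.7
position: [0.5447, -0.2163, 0.1947]
tool_rot: [-3.142, 0.002, -0.027]
contact_force: [-2.8, -2.9, 4.0]
opening: 0.384
grip_force: 30.0
```

```bash
python3 s.py
```

```text
11.7 [ 0.5447 -0.2163  0.1947] yaw -1.53 F [-2.8  -2.91  4.01] M [-0.863  0.854  0.528] 0.3839 30.0 q7 -0.417 t7 -0.545
```

The stop showed between yaw 6.5° and 2.5°: the moment rose from 0.14 to a plateau of 0.53 N m, where the pads slip. The cap is therefore bottomed out. I'll back off in small steps to find where the moment reverses.

{"api": "send_rows", "payload": {"motion": "0.2 0 0 0 0.5; 0.2 0 0 0 1; 0.2 0 0 0 1; 0.2 0 0 0 1; 0.2 0 0 0 1; 0.2 0 0 0 1; 0.2 0 0 0 1; 0.2 0 0 0 1"}}

```text
clock: 12.5
position: [0.5447, -0.2164, 0.1947]
tool_rot: [-3.141, 0.001, -0.01]
contact_force: [-4.1, -4.5, 2.8]
opening: 0.381
grip_force: 30.0
```

```bash
python3 s.py
```

```text
12.5 [ 0.5447 -0.2164  0.1947] yaw -0.58 F [-4.08 -4.54  2.8 ] M [-0.887  0.994  0.165] 0.381 30.0 q7 -0.403 t7 -0.114
```

{"api": "send_rows", "payload": {"motion": "0.2 0 0 0 0.5; 0.2 0 0 0 1; 0.2 0 0 0 1; 0.2 0 0 0 1; 0.2 0 0 0 1; 0.2 0 0 0 1; 0.2 0 0 0 1; 0.2 0 0 0 1"}}

```text
clock: 13.3
position: [0.5448, -0.2164, 0.1948]
tool_rot: [-3.141, 0.001, 0.007]
contact_force: [-3.1, -3.7, 3.5]
opening: 0.382
grip_force: 30.0
```

```bash
python3 s.py
```

```text
13.3 [ 0.5448 -0.2164  0.1948] yaw 0.41 F [-3.07 -3.7   3.47] M [-0.899  1.102  0.008] 0.3816 30.0 q7 -0.39 t7 0.024
```

{"api": "send_rows", "payload": {"motion": "0.2 0 0 0 0.5; 0.2 0 0 0 1; 0.2 0 0 0 1.5; 0.2 0 0 0 2; 0.2 0 0 0 2.5; 0.2 0 0 0 3; 0.2 0 0 0 3.5; 0.2 0 0 0 4"}}

```text
clock: 14.1
position: [0.5447, -0.2165, 0.1948]
tool_rot: [-3.141, 0.001, 0.077]
contact_force: [-4.1, -4.4, 3.5]
opening: 0.38
grip_force: 30.0
```

```bash
python3 s.py
```

```text
14.1 [ 0.5447 -0.2165  0.1948] yaw 4.42 F [-4.06 -4.37  3.45] M [-0.878  1.093 -0.038] 0.3801 30.0 q7 -0.336 t7 -0.023
```

The moment reached zero about 1° after reversing, so the cap began to move near yaw -0.2°. The target is yaw 89.8°, which leaves 85.4°.

{"api": "send_rows", "payload": {"motion": "0.2 -0.2 -0.2 0 7; 0.2 -0.4 -0.4 0.1 14; 0.2 -0.4 -0.4 0.1 21; 0.2 -0.4 -0.4 0.2 28; 0.2 -0.4 -0.4 0.2 35; 0.2 -0.4 -0.4 0.3 42; 0.2 -0.4 -0.4 0.3 49; 0.2 -0.4 -0.4 0.4 56"}}

```text
clock: 14.9
position: [0.5451, -0.2173, 0.1953]
tool_rot: [3.141, 0.001, 1.059]
contact_force: [-0.4, -6.1, -0.8]
opening: 0.381
grip_force: 30.0
```

{"api": "send_rows", "payload": {"motion": "0.2 0 0 0 6; 0.2 0 0 0.1 12; 0.2 0 0 0.1 18; 0.2 0 0 0.1 23; 0.2 0 0 0.2 27; 0.2 0 0 0.2 29.4; 0.2 0 0 0.2 29.4; 0.2 0 0 0.2 29.4"}}

```text
clock: 15.7
position: [0.5456, -0.2174, 0.1955]
tool_rot: [3.14, 0.001, 1.568]
contact_force: [1.5, -6.5, -0.9]
opening: 0.382
grip_force: 30.0
```

```bash
python3 s.py; python3 - <<'E'
from rig import viewer
from h import *
f=[]
for c in("scene","top"):
    g=viewer.read_camera(c)["frame"][:,:,::-1].copy();cv2.imwrite(f"pics/{c}4.png",g)
E
```

```text
15.7 [ 0.5456 -0.2174  0.1955] yaw 89.82 F [ 1.53 -6.54 -0.93] M [-1.452 -0.172  0.089] 0.3816 30.0 q7 0.753 t7 -0.045
```

View pics/top4.png

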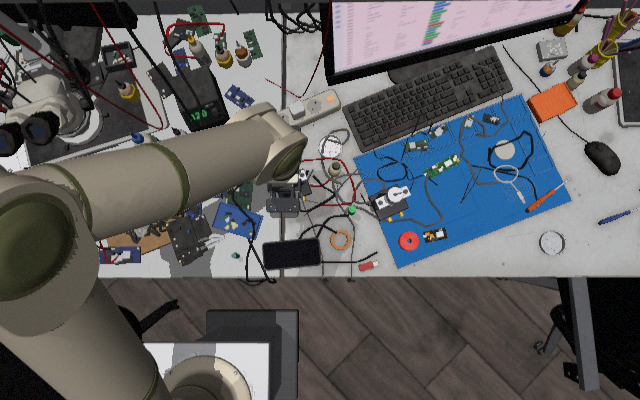

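The top picture shows the gripper on the loaded holder at (285,190) and everything else where it was. Yaw is 89.8°, still gripped at 30 N. The stop was found at about 150° of turn, close to the 148° I estimated from the rib. I'm handing the job in.

```bash
python3 -c "
from rig import arm
print(arm.close_job())"
```

```text
the job is handed in; nothing more can be done
None
```

I screwed the loaded holder's cap down to its stop, backed it off a quarter turn (about 90° by the wrist angle), and handed the job in with the cap still gripped at 30 N; cap angles come from wrist angle and moment readings because the arm hid the cap from both cameras, and no verdict came back.

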